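# Show the tall culture flask to the inspection camera

### The job

Take the tallest of the three culture flasks out of the rack, holding it only by its screw cap and with a light grip (no more than about 30 N on each finger: the plastic is thin), and keep it upright all the way. Present it in the air to the inspection camera: cap up, a broad flat face square to the lens, the middle of its clear body level with the lens and straight in front of it, 70 mm from the lens front. Finish while still holding it there, steady; do not touch the camera or its stand, and leave the other two flasks and everything else on the bench where they are.

Things in the scene. Friction and masses are not known exactly. Their poses are not given: they have to be found in the camera images.
- flask: the tallest of the three upright flasks in the rack, loose, 50 to 100 g. Origin: centre of its underside; z runs up to the cap, x is square to the two broad flat faces (both faces alike), y across their width. Clear body 24 (x) x 46 (y) x 85 mm high, then a shoulder 20 x 30 mm up to 93 mm, a round neck 21 mm across up to 107 mm, and a blue round screw cap 27 mm across from 107 to 129 mm, the top
- flask_window (a point): middle of the tall flask's clear body, on its axis, 42.5 mm above its underside; axes as the flask's. This point is to be brought to view
- flask_cap (a point): centre of the tall flask's screw cap, on its axis, 118 mm above its underside (75.5 mm above flask_window), where it is to be gripped: cap 27 mm across, 22 mm high, free all round
- rack: white rack, fixed, 46 (x) x 248 (y) mm, 36 mm high; origin: centre of its underside. Three pockets in a row along its y at -75, 0 and +75 mm, 30 x 52 mm wide, floor at 6 mm height, 30 mm deep; a flask stands upright in each with 3 mm play, its broad faces looking along the rack's x. Any pocket may hold the tall flask
- short_a_center (a point): centre of one of the two short flasks (same shape, 24 x 46 mm, clear body 58 mm high, 102 mm to the top of the cap), 51 mm above its underside
- short_b_center (a point): centre of the other short flask, 51 mm above its underside
- view (a point): the point 70 mm straight in front of the camera's lens, on the lens axis, where the middle of the flask's clear body belongs. x is the lens axis (level; +x points from here to the camera), z up. The camera (aluminium box 62 x 50 x 50 mm, black lens tube 38 mm across and 45 mm long) does not move, but its height differs from start to start (lens axis 165 to 225 mm above the bench)
- cam_stand: camera stand, fixed, with the camera on it: steel base plate 120 x 100 x 12 mm and a 16 mm post up to 300 mm height; origin: under the post, in the middle of the base; the lens points along its -x, the lens front 130 mm from the post's axis
- dish: closed clear petri dish lying on the bench, 90 mm across, 16 mm high; bystander
- bottle: amber bottle, 60 mm across, 150 mm high; bystander
- tipbox: box of pipette tips, 82 x 122 x 63 mm; bystander
- beaker: glass beaker, 70 mm across, 90 mm high; bystander
- marker: marker pen lying on the bench, about 130 mm long, 14 mm thick; bystander
Not all that is in view belongs to the job. What is shaped like the flask but orange or yellow is not meant.

How it is judged:
At the end, for the whole second after the job is handed in: The fingers hold the tall flask still by its cap, clear of rack and camera; the middle of its body is at the view point (15 mm along the lens axis, 12 mm sideways and in height), upright within 0.15 rad, face square to the lens within 0.2 rad; short flasks within 20 mm of their places (x of flask_window in the frame of view between -0.015 and 0.015 m and y of flask_window in the frame of view between -0.012 and 0.012 m and z of flask_window in the frame of view between -0.012 and 0.012 m and angle between flask_window's own z axis and vertical below 0.15 rad and angle between the x axis of flask and the x axis of view, either way round below 0.2 rad and linear speed of flask below 0.03 m/s and contact force between the fingers and flask_c3 above 1 N and contact force between flask and rack below 0.05 N and contact force between flask and cam_stand below 0.05 N and distance of each of short_a_center, short_b_center from where it was at the start of the episode below 0.02 m); the arm keeps its last pose, push and grip.
It fails at once if the flask is gripped too hard (both fingers together over 70 N) (contact force between the fingers and flask above 70 N).
It fails at once if the fingers press on the clear body of the flask instead of the cap (over 3 N) (contact force between the fingers and flask_c0 above 3 N).
It fails at once if the flask is tipped more than 0.5 rad (angle between flask_window's own z axis and vertical above 0.5 rad).
It fails at once if the camera or its stand is touched (over 1 N) (contact force between any of the arm, the fingers, flask and cam_stand above 1 N).
It fails at once if a short flask is tipped (0.4 rad), or it or another thing on the bench is shifted more than 20 mm (distance of any of short_a_center, short_b_center, dish, bottle, tipbox, beaker, marker from where it was at the start of the episode above 0.02 m or angle between any of short_a_center, short_b_center's own z axis and vertical above 0.4 rad).
It also fails if it takes over 40 s, if anything falls off the work surface, if the arm or the gripper's body presses on something with over 40 N, if the wrist force passes 120 N, or if a joint passes its speed limit or range.

### The arm

A 6-joint arm with a two-finger parallel gripper is mounted at the origin on the work surface. World frame = base frame: x ahead of the robot, y to its left, z up, the work surface at z = 0. Lengths are in m, angles in rad, forces in N, time in s.
With the tool pointing down it reaches from about 0.35 to 0.85 m from the base axis. Payload 8.1 kg.
Tool frame: the origin (TCP) lies on the mounting face of the last link; the fingertips stand 186 mm ahead of it and the grasp point (between the pads) lies 167 mm ahead of it; z points along the fingers, y is the line along which they close (so a half turn about z gives the same grasp; the last joint's range is limited). The gripper opens to 93 mm and grips with 3 to 60 N. Pads are 15 mm wide; open, the fingers measure 128 mm over their backs; the gripper's body (75 mm by 188 mm) begins 65 mm behind the grasp point.
Start: joints at [1.218, 0.13, 1.488, -0, 1.523, -0.085], TCP at [0.159, 0.579, 0.405] pointing down, gripper open.
Joint ranges: [-2.96, 2.96], [-0.89, 2.26], [0.02, 2.5], [-1.34, 4.48], [0, 2.73], [-2.66, 2.66]. Speed limits (rad/s): [2.39, 2.39, 2.79, 3.14, 3.14, 3.14].

### API

Orientations are given as a rotation vector (axis times angle).
In Python, from plant import read_state, read_camera, camera_params, close_job gives the robot as it stands. The module is installed in compiled form; this text tells all that it offers.
- The arm moves only by the tool servo_tool, never from a script. Its argument "increments" is a list of rows, each an object with "slide": the shift along the tool's x, y, z in mm, a list of three; "dr": the turn, a rotation vector about the tool's x, y, z in rad, a list of three; "jaw": the closure, from 0 (fully open) to 1 (shut). In form: [{"slide": [x, y, z], "dr": [ax, ay, az], "jaw": jaw}, ...]. A call has 1 to 20 rows; each row is the pose to reach, as a shift and turn from the pose commanded when the call began, along the tool's axes at that moment; what a row does not reach only later rows make up. A row lasts 1/10 s, in which the tool goes at most 50 mm and 8.59 degrees, less where a joint would pass 70% of its speed; a pose out of reach is approached as far as the arm can. A call with a gripper value outside its range is refused whole. The fingers move at their own pace and stop on an object; "force" is the grip in N (left out, the last holds). Time passes only in rows, so rows that repeat a pose let the fingers close. It gives the time, the measured TCP pose, the force, the opening and the grip force at its end, in the units of the state.
- read_state(): the state, without advancing time (a new reading comes with each control period).
- read_camera(name): name is "side" or "top"; returns (picture, depth): 420x560x3 uint8, red, green, blue; 420x560 float32, m along the optical axis (not along the pixel's ray), 0 where there is no reading.
- camera_params(name): a dict with "fx", "fy", "cx", "cy" (pixels), "k1" (the pictures are not rectified: a ray, as slopes to the right and down, at radius r is drawn at 1 + k1 r^2 times it, then the intrinsics apply), "rvec" (rotation vector, rad) and "tvec" (3), from world to camera coordinates, as OpenCV has them. Camera axes: x right, y down, z forward; pixel columns grow to the right and rows downward; lengths in m; the calibration is good to about 2 mm. A picture is of the moment at which its call begins. camera_params takes no time and is no camera call.
- close_job(): hands the job in; it is judged then, once.
The state is a dict: "t": time; "q": joint angles; "dq": joint speeds; "joint_torque": joint torques, N m; "tool_pos": TCP position; "orientation": TCP orientation; "force": force on the tool from outside, world axes, zero at the start; "wrist_torque": the same for the moment, N m; "opening": finger opening in m; "gripper_force": force on a finger pad.
Only numpy, scipy, OpenCV 4.12 (cv2) and the standard library are available. Lean on these libraries where they do the work, as an engineer would, in place of code of your own. Each camera call takes 0.05 s, during which the arm holds its last target. There are 200 camera calls.

## Working session

There is one attempt and no reset: what is moved stays moved. The work goes in short steps, Python scripts to look and compute and a tool call to move; the robot and the scene stay as the last step left them, time stands still between calls to the robot, and variables do not carry over. Pictures are saved under pics/ and viewed, at most 10 in all, crops included, and the job is handed in when it is done.

Besides the shell and the picture viewer there is one more tool, called after "Request:" as name(argument=value, ...) on one line, values as JSON. servo_tool: Moves the arm, as the interface text tells. Its arguments: {"type":"object","properties":{"increments":{"type":"array"},"force":{"type":"number"}},"required":["increments"]}

```bash
mkdir -p pics; cat > h.py <<'E'
import numpy as np, cv2
from plant import *
def cam(n):
    p=camera_params(n); R=cv2.Rodrigues(np.array(p['rvec'],float))[0]; return p,R,np.array(p['tvec'],float).ravel()
def pts(n,d):
    "world xyz for each pixel from depth"
    p,R,t=cam(n); h,w=d.shape; u,v=np.meshgrid(np.arange(w),np.arange(h))
    a=(u-p['cx'])/p['fx']; b=(v-p['cy'])/p['fy']; x,y=a.copy(),b.copy()
    for _ in range(10):
        s=1+p['k1']*(x*x+y*y); x,y=a/s,b/s
    P=np.stack([x*d,y*d,d],-1); W=(P-t)@R; W[d==0]=np.nan; return W
def grab(n,f=None):
    im,d=read_camera(n)
    if f: cv2.imwrite('pics/'+f,im[:,:,::-1])
    return im,pts(n,d)
E
python3 - <<'E'
from h import *
for n in('top','side'):
    im,W=grab(n,n+'0.png'); np.savez(n+'0.npz',im=im,W=W); p,R,t=cam(n); print(n,p['k1'],-R.T@t,R[2])
s=read_state();print(s['tool_pos'],s['orientation'],s['opening'],s['t'])
E
```

```text
top -0.11189727164132442 [ 0.37813852 -0.01700459  1.16616023] [ 0.1615163  -0.00791791 -0.98683828]
side -0.006217885943689144 [ 0.39799886 -0.73856712  0.59838953] [ 0.19233792  0.8235312  -0.53366889]
[0.15868362 0.57842536 0.4037948 ] [-4.19386654e-01 -3.11312604e+00  2.53567031e-03] 0.09313675584708676 0.1
```

View pics/top0.png

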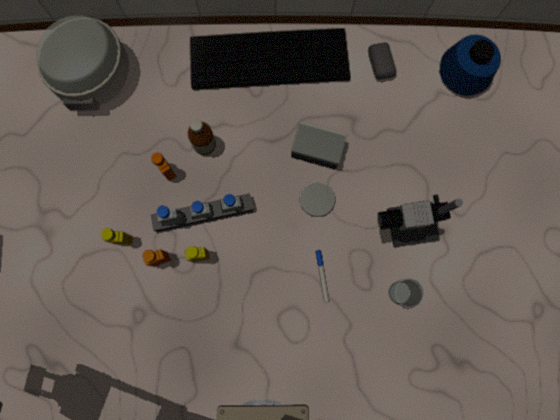

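View pics/side0.png

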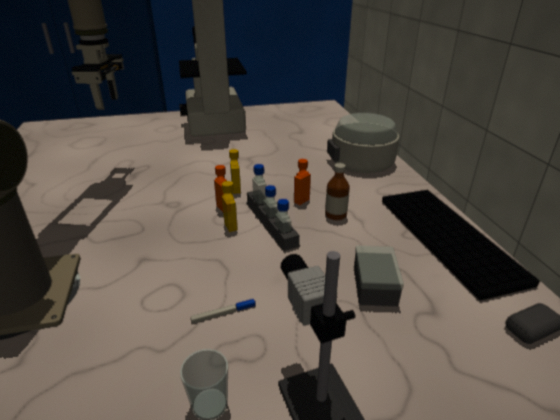

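The top view shows the rack with three blue caps at (164,212), (198,207) and (231,201), and the lens pointing left from (385,219). In the side view the caps are at (259,170), (270,191) and (283,205). The orange and yellow bottles are decoys. Next I'll measure cap heights, the rack and the lens.

```bash
python3 - <<'E'
from h import *
for n in('top','side'):
    z=np.load(n+'0.npz'); im,W=z['im'],z['W']; hsv=cv2.cvtColor(im,cv2.COLOR_RGB2HSV)
    m=cv2.inRange(hsv,(105,130,60),(125,255,255))
    k,l,st,c=cv2.connectedComponentsWithStats(m)
    for i in range(1,k):
        if 25<st[i,4]<2000:
            P=W[l==i]; P=P[np.isfinite(P[:,0])]
            if len(P)<10: continue
            zt=np.percentile(P[:,2],95); T=P[P[:,2]>zt-.006]
            print(n,c[i].round(),st[i,4],'ztop',zt.round(4),'mean top',T.mean(0).round(4),'xyrange',(T.max(0)-T.min(0)).round(3))
T=np.load('top0.npz');W=T['W']
# rack
def comp(mask,name):
    P=W[mask];print(name,len(P),P.mean(0).round(4),P.min(0).round(3),P.max(0).round(3));return P
roi=np.zeros(W.shape[:2],bool);roi[185:240,145:262]=1
P=comp(roi&(abs(W[...,2]-.036)<.006),'rack')
r=cv2.minAreaRect(P[:,:2].astype(np.float32));print(r)
roi[:]=0;roi[185:260,365:475]=1
for a,b in((.02,.1),(.1,.15),(.15,.18),(.18,.21),(.21,.24),(.24,.27),(.27,.31)):
    q=roi&(W[...,2]>a)&(W[...,2]<b)
    if q.sum()>3: 
        P=comp(q,(a,b)); print(cv2.minAreaRect(P[:,:2].astype(np.float32)))
im=T['im'];S=np.load('side0.npz')['im']
A=cv2.resize(im[180:260,140:260],(560,373),interpolation=3)
B=cv2.resize(im[180:260,365:475],(0,0),fx=3,fy=3,interpolation=3)
cv2.imwrite('pics/c1.png',np.vstack([cv2.resize(A,(420,280)),cv2.resize(B,(420,300))])[:,:,::-1])
cv2.imwrite('pics/c2.png',cv2.resize(S[150:260,225:365],(0,0),fx=5,fy=5,interpolation=3)[:,:,::-1])
E
```

```text
top [469.  57.] 330 ztop 0.1035 mean top [ 0.9519 -0.5214  0.1006] xyrange [0.109 0.079 0.008]
top [493.  65.] 49 ztop 0.103 mean top [ 0.9322 -0.5832  0.1003] xyrange [0.039 0.041 0.007]
top [229. 199.] 99 ztop 0.1112 mean top [0.5864 0.0736 0.1083] xyrange [0.026 0.023 0.007]
top [197. 206.] 99 ztop 0.1116 mean top [0.5708 0.1465 0.1084] xyrange [0.024 0.023 0.007]
top [162. 211.] 103 ztop 0.1375 mean top [0.555  0.2195 0.1349] xyrange [0.025 0.026 0.008]
top [319. 257.] 67 ztop 0.0161 mean top [ 0.4594 -0.1398  0.0137] xyrange [0.034 0.015 0.008]
side [258. 166.] 33 ztop 0.1341 mean top [0.5585 0.2153 0.133 ] xyrange [0.022 0.024 0.004]
side [270. 188.] 39 ztop 0.1078 mean top [0.5742 0.1418 0.1065] xyrange [0.022 0.028 0.004]
side [283. 202.] 50 ztop 0.1079 mean top [0.5897 0.07   0.1062] xyrange [0.023 0.024 0.005]
side [245. 303.] 83 ztop 0.0143 mean top [ 0.4627 -0.1443  0.0119] xyrange [0.037 0.015 0.006]
rack 847 [0.5686 0.1421 0.0357] [0.526 0.024 0.03 ] [0.616 0.271 0.042]
((0.5715861916542053, 0.14755216240882874), (0.04229533672332764, 0.24849562346935272), 12.1024417877
[... 487 characters left out ...]
((0.5338584184646606, -0.3218728303909302), (0.05846463143825531, 0.1506863236427307), 17.013744354248047)
(0.21, 0.24) 743 [ 0.5345 -0.3266  0.2145] [ 0.507 -0.38   0.21 ] [ 0.563 -0.251  0.239]
((0.5337115526199341, -0.31634020805358887), (0.05237046256661415, 0.13254892826080322), 6.380883693695068)
(0.24, 0.27) 51 [ 0.5393 -0.3728  0.2548] [ 0.534 -0.38   0.241] [ 0.548 -0.369  0.27 ]
((0.5394537448883057, -0.37296897172927856), (0.015229664742946625, 0.007817381992936134), 25.225778579711914)
(0.27, 0.31) 105 [ 0.5411 -0.3757  0.2921] [ 0.534 -0.386  0.27 ] [ 0.551 -0.369  0.304]
((0.5418334603309631, -0.37764209508895874), (0.015359754674136639, 0.01481555588543415), 46.08903503417969)
```

View pics/c2.png

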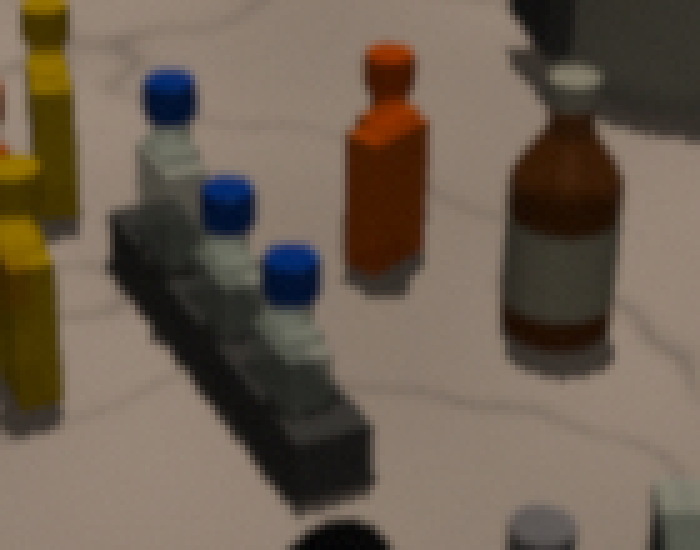

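View pics/c1.png

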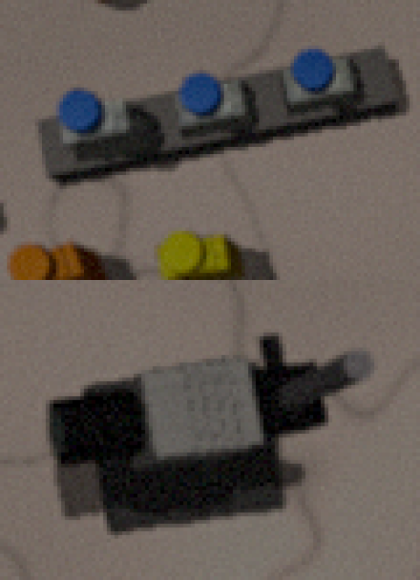

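The target is the cap at top (162,211) and side (258,166): its top is at z≈0.135, which matches 6+129 mm. The other two blue caps, at about 0.109, are the short flasks. The crops confirm this. Next I'll refine the inspection camera's axis.

```bash
python3 - <<'E'
from h import *
T=np.load('top0.npz');W=T['W'];im=T['im']
g=im.max(2).astype(int)
roi=np.zeros(g.shape,bool);roi[185:260,365:475]=1
hi=roi&(W[...,2]>.15)&(W[...,2]<.235)
box=hi&(g>75); box[:,440:]=0; box[:, :398]=0
print('gray',np.percentile(g[hi],[5,25,50,75,95]))
k,l,st,c=cv2.connectedComponentsWithStats(box.astype(np.uint8));i=1+st[1:,4].argmax();B=W[l==i]
print('box',st[i],'z',np.percentile(B[:,2],[5,50,95]).round(4),'c',np.median(B,0).round(4))
zt=np.median(B[:,2])
B=B[abs(B[:,2]-zt)<.006];r=cv2.minAreaRect(B[:,:2].astype(np.float32));print(r)
lens=hi&(g<70);lens[:,400:]=0
L=W[lens];print('lens',len(L),np.percentile(L[:,2],[50,90,97]).round(4),L.min(0).round(4),L.max(0).round(4))
# ridge
R=L[L[:,2]>np.percentile(L[:,2],60)];print('ridge',R.mean(0).round(4))
for y in np.arange(-.305,-.24,.006):
    q=L[abs(L[:,1]-y)<.003]
    if len(q)>3:print(y.round(3),len(q),q[:,0].min().round(4),q[:,0].max().round(4),np.percentile(q[:,2],95).round(4))
S=np.load('side0.npz');W=S['W'];im=S['im'];g=im.max(2)
m=(W[...,2]>.15)&(W[...,2]<.24)&(abs(W[...,0]-.53)<.06)&(abs(W[...,1]+.31)<.09)
b=m&(g>70);Q=W[b];print('side box',len(Q),np.percentile(Q[:,2],[50,90,97]).round(4))
t=Q[Q[:,2]>np.percentile(Q[:,2],97)-.008];print(t.mean(0),cv2.minAreaRect(t[:,:2].astype(np.float32)))
d=W[m&(g<45)];d=d[d[:,1]>-.30];print('side lens',len(d),d.mean(0).round(4),np.percentile(d[:,2],[3,50,90,97]).round(4),d.min(0).round(4),d.max(0).round(4))
m=(W[...,2]>.25)&(W[...,2]<.32)&(abs(W[...,0]-.53)<.06)&(abs(W[...,1]+.38)<.05);print('side post',m.sum(),W[m].mean(0).round(4),W[m].min(0).round(3),W[m].max(0).round(3))
E
```

```text
gray [  1.   15.   46.5  94.  101. ]
box [402 200  32  27 661] z [0.211  0.214  0.2168] c [ 0.5354 -0.3245  0.214 ]
((0.5353907942771912, -0.32473519444465637), (0.050861090421676636, 0.0604853592813015), 7.480802059173584)
lens 394 [0.2038 0.208  0.2094] [ 0.5062 -0.2983  0.1648] [ 0.554  -0.2469  0.2113]
ridge [ 0.5269 -0.2685  0.2072]
-0.293 8 0.5119 0.554 0.1945
-0.287 45 0.5099 0.5478 0.2082
-0.281 50 0.5102 0.5449 0.2083
-0.275 52 0.5091 0.5455 0.2099
-0.269 50 0.5082 0.5457 0.2089
-0.263 49 0.5075 0.5434 0.2084
-0.257 53 0.5062 0.544 0.2091
-0.251 73 0.5064 0.5409 0.2083
-0.245 12 0.5282 0.5406 0.2035
side box 979 [0.2129 0.214  0.2146]
[ 0.53334004 -0.32773204  0.21301202] ((0.5363410115242004, -0.32489508390426636), (0.05045272409915924, 0.06629189848899841), 9.338415145874023)
side lens 339 [ 0.5236 -0.2715  0.2023] [0.1896 0.2043 0.2067 0.2072] [ 0.5093 -0.291   0.1868] [ 0.5433 -0.2532  0.208 ]
side post 502 [ 0.5423 -0.3855  0.2794] [ 0.536 -0.39   0.25 ] [ 0.552 -0.373  0.301]
```

The lens axis sits at z≈0.1885. Box top minus 25 mm and tube top minus 19 mm agree on that. The lens points along yaw ≈98°, and the view point is ≈(0.5145, -0.1805, 0.1885). Next I'll work out the approach pose and check the clearances.

```bash
cat >> h.py <<'E'
from scipy.spatial.transform import Rotation as Ro
def go(g,yaw):
    "slide mm/dr from present pose so grasp point g, tool down, tool y at yaw (deg)"
    s=read_state(); R0=Ro.from_rotvec(s['orientation']); y=np.radians(yaw)
    ty=np.array([np.cos(y),np.sin(y),0]); tz=np.array([0,0,-1.]); R1=Ro.from_matrix(np.stack([np.cross(ty,tz),ty,tz],1))
    p=np.array(g)-.167*tz
    print('tcp',np.round(p,4),'slide',np.round(R0.inv().apply(p-s['tool_pos'])*1000,1),'dr',(R0.inv()*R1).as_rotvec().round(4),'q',np.round(s['q'],3))
E
python3 - <<'E'
from h import *
T=np.load('top0.npz');W=T['W'];c=np.array([.556,.2185])
go([*c,.21],12.1)
D=W[...,:2]-c; e=np.array([.9777,.2096]); a=D@e; b=D@np.array([-e[1],e[0]])
for w in(12,25):
  m=(abs(b)<w/1000)&(abs(a)<.12)&(W[...,2]>.05)&(abs(a)>.018)
  for k in np.round(np.arange(-.12,.12,.01),2):
    q=m&(a>=k)&(a<k+.01)
    if q.sum()>1: print(w,k,q.sum(),W[q][:,2].max().round(3))
E
```

```text
tcp [0.556  0.2185 0.377 ] slide [-478.4 -241.9   27.1] dr [-1.5000e-03  8.0000e-04  1.0918e+00] q [ 1.218  0.131  1.489 -0.     1.523 -0.085]
12 0.1 32 0.097
12 0.11 61 0.132
25 -0.12 4 0.085
25 -0.11 8 0.086
25 -0.1 3 0.087
25 0.1 65 0.097
25 0.11 102 0.132
```

Request:
servo_tool(increments=[{"slide": [-20,-10,0],"dr": [0,0,0.05],"jaw": 0.3},{"slide": [-50,-25,0],"dr": [0,0,0.12],"jaw": 0.3},{"slide": [-85,-43,0],"dr": [0,0,0.2],"jaw": 0.3},{"slide": [-120,-61,0],"dr": [0,0,0.28],"jaw": 0.3},{"slide": [-155,-79,0],"dr": [0,0,0.36],"jaw": 0.3},{"slide": [-190,-97,0],"dr": [0,0,0.44],"jaw": 0.3},{"slide": [-225,-115,0],"dr": [0,0,0.52],"jaw": 0.3},{"slide": [-260,-132,0],"dr": [0,0,0.6],"jaw": 0.3},{"slide": [-295,-150,0],"dr": [0,0,0.68],"jaw": 0.3},{"slide": [-330,-167,5],"dr": [0,0,0.76],"jaw": 0.3},{"slide": [-365,-185,10],"dr": [0,0,0.84],"jaw": 0.3},{"slide": [-400,-203,15],"dr": [0,0,0.92],"jaw": 0.3},{"slide": [-430,-218,20],"dr": [0,0,1.0],"jaw": 0.3},{"slide": [-455,-230,24],"dr": [0,0,1.06],"jaw": 0.3},{"slide": [-470,-238,27],"dr": [0,0,1.09],"jaw": 0.3},{"slide": [-478,-242,27],"dr": [-0.001,0.001,1.092],"jaw": 0.3},{"slide": [-478.4,-241.9,27],"dr": [-0.001,0.001,1.092],"jaw": 0.3},{"slide": [-478.4,-241.9,27],"dr": [-0.001,0.001,1.092],"jaw": 0.3}], force=15)

```text
t: 1.9
tool_pos: [0.5556, 0.2195, 0.3779]
orientation: [-1.973, -2.444, -0.002]
force: [0.9, 0.3, -0.4]
opening: 0.065
gripper_force: 0.0
```

```bash
python3 - <<'E'
from h import *
s=read_state();print(s['t'],s['tool_pos'],s['opening'],s['force'])
im,W=grab('side','side1.png')
cv2.imwrite('pics/c3.png',cv2.resize(im[60:220,180:380],(0,0),fx=4,fy=3.7,interpolation=3)[:,:,::-1])
go([.556,.2185,.124],12.1)
hsv=cv2.cvtColor(im,cv2.COLOR_RGB2HSV);m=cv2.inRange(hsv,(105,130,60),(125,255,255))>0
m&=(abs(W[...,0]-.557)<.03)&(abs(W[...,1]-.218)<.03);P=W[m];print(len(P),P.mean(0),P.min(0),P.max(0))
E
```

```text
1.9 [0.55564726 0.21948183 0.37794857] 0.06502885014159472 [ 0.92995397  0.29625661 -0.38171005]
tcp [0.556  0.2185 0.291 ] slide [-1.4  0.2 87. ] dr [ 0.0004 -0.0017  0.0016] q [0.29  0.136 1.531 0.002 1.474 0.077]
27 [0.55757579 0.21629059 0.1331762 ] [0.54708071 0.20740213 0.13000399] [0.56938453 0.22527117 0.13455391]
```

View pics/c3.png

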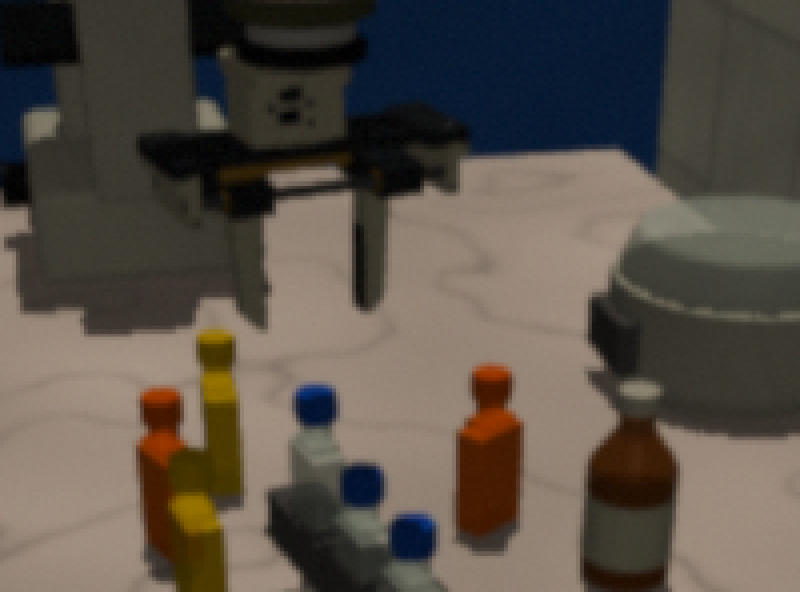

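The open fingers hang straight above the tall flask's cap at (316,405) in the crop, clear of the neighbours, so I'll descend and grip lightly.

Request:
servo_tool(increments=[{"slide": [-1,0,15],"dr": [0,0,0],"jaw": 0.3},{"slide": [-1,0,35],"dr": [0,0,0],"jaw": 0.3},{"slide": [-1,0,55],"dr": [0,0,0],"jaw": 0.3},{"slide": [-1,0,70],"dr": [0,0,0],"jaw": 0.3},{"slide": [-1,0,80],"dr": [0,0,0],"jaw": 0.3},{"slide": [-1,0,86],"dr": [0,0,0],"jaw": 0.3},{"slide": [-1,0,86],"dr": [0,0,0],"jaw": 0.3},{"slide": [-1,0,86],"dr": [0,0,0],"jaw": 0.45},{"slide": [-1,0,86],"dr": [0,0,0],"jaw": 0.55},{"slide": [-1,0,86],"dr": [0,0,0],"jaw": 0.65},{"slide": [-1,0,86],"dr": [0,0,0],"jaw": 0.7},{"slide": [-1,0,86],"dr": [0,0,0],"jaw": 0.8},{"slide": [-1,0,86],"dr": [0,0,0],"jaw": 1},{"slide": [-1,0,86],"dr": [0,0,0],"jaw": 1},{"slide": [-1,0,86],"dr": [0,0,0],"jaw": 1},{"slide": [-1,0,86],"dr": [0,0,0],"jaw": 1}], force=15)

```text
t: 3.55
tool_pos: [0.5564, 0.2179, 0.2919]
orientation: [-1.975, -2.443, -0.002]
force: [0.2, 0.7, 2.2]
opening: 0.0268
gripper_force: 15.0
```

Gripped at an opening of 26.8 mm, which matches the 27 mm cap, with 15 N. Now I'll lift straight up.

Request:
servo_tool(increments=[{"slide": [0,0,-5],"dr": [0,0,0],"jaw": 1},{"slide": [0,0,-12],"dr": [0,0,0],"jaw": 1},{"slide": [0,0,-22],"dr": [0,0,0],"jaw": 1},{"slide": [0,0,-34],"dr": [0,0,0],"jaw": 1},{"slide": [0,0,-48],"dr": [0,0,0],"jaw": 1},{"slide": [0,0,-63],"dr": [0,0,0],"jaw": 1},{"slide": [0,0,-78],"dr": [0,0,0],"jaw": 1},{"slide": [0,0,-93],"dr": [0,0,0],"jaw": 1},{"slide": [0,0,-108],"dr": [0,0,0],"jaw": 1},{"slide": [0,0,-121],"dr": [0,0,0],"jaw": 1},{"slide": [0,0,-131],"dr": [0,0,0],"jaw": 1},{"slide": [0,0,-137],"dr": [0,0,0],"jaw": 1},{"slide": [0,0,-140],"dr": [0,0,0],"jaw": 1},{"slide": [0,0,-140],"dr": [0,0,0],"jaw": 1}])

```text
t: 4.95
tool_pos: [0.5563, 0.2177, 0.4318]
orientation: [-1.975, -2.442, -0.002]
force: [-0.1, -0.5, -0.6]
opening: 0.0266
gripper_force: 15.0
```

```bash
python3 - <<'E'
from h import *
s=read_state();print(s['t'],s['tool_pos'],s['opening'],s['force'])
im,W=grab('side','side2.png');np.savez('s2.npz',im=im,W=W)
cv2.imwrite('pics/c4.png',cv2.resize(im[20:220,180:380],(0,0),fx=3,fy=3,interpolation=3)[:,:,::-1])
go([.5145,-.1805,.264],-82)
E
```

```text
4.95 [0.5563221  0.21770835 0.43177265] 0.026597819505852386 [-0.06772713 -0.53912306 -0.64678775]
tcp [ 0.5145 -0.1805  0.431 ] slide [-3.806e+02 -1.242e+02 -2.000e-01] dr [-1.3000e-03 -6.0000e-04  1.6421e+00] q [2.870e-01 1.140e-01 1.458e+00 1.000e-03 1.570e+00 7.600e-02]
```

View pics/c4.png

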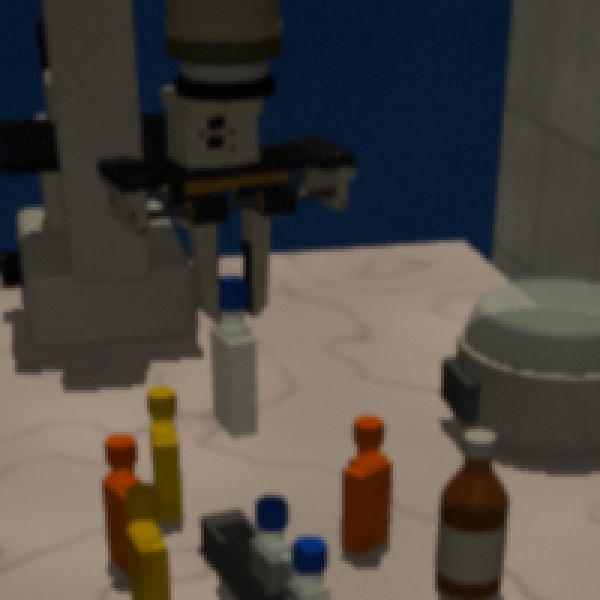

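The flask is held by its cap at (235,293), upright and clear of the rack, and both short flasks are still in place. I'll carry it and turn it to the view point.

Request:
servo_tool(increments=[{"slide": [-4,-1,0],"dr": [0,0,0.02],"jaw": 1},{"slide": [-13,-4,0],"dr": [0,0,0.06],"jaw": 1},{"slide": [-27,-9,0],"dr": [0,0,0.12],"jaw": 1},{"slide": [-46,-15,0],"dr": [0,0,0.2],"jaw": 1},{"slide": [-70,-23,0],"dr": [0,0,0.3],"jaw": 1},{"slide": [-96,-31,0],"dr": [0,0,0.41],"jaw": 1},{"slide": [-122,-40,0],"dr": [0,0,0.53],"jaw": 1},{"slide": [-148,-48,0],"dr": [0,0,0.65],"jaw": 1},{"slide": [-174,-57,0],"dr": [0,0,0.77],"jaw": 1},{"slide": [-200,-65,0],"dr": [0,0,0.89],"jaw": 1},{"slide": [-226,-74,0],"dr": [0,0,1.01],"jaw": 1},{"slide": [-252,-82,0],"dr": [0,0,1.13],"jaw": 1},{"slide": [-277,-90,0],"dr": [0,0,1.24],"jaw": 1},{"slide": [-300,-98,0],"dr": [0,0,1.34],"jaw": 1},{"slide": [-322,-105,0],"dr": [0,0,1.43],"jaw": 1},{"slide": [-341,-111,0],"dr": [0,0,1.51],"jaw": 1},{"slide": [-357,-117,0],"dr": [0,0,1.57],"jaw": 1},{"slide": [-369,-121,0],"dr": [0,0,1.61],"jaw": 1},{"slide": [-377,-123,0],"dr": [0,0,1.635],"jaw": 1},{"slide": [-380.6,-124,0],"dr": [-0.001,-0.001,1.642],"jaw": 1}])

```text
t: 7.0
tool_pos: [0.5145, -0.1811, 0.431]
orientation: [-3.134, -0.217, 0.0]
force: [-0.5, 0.8, -0.7]
opening: 0.0263
gripper_force: 15.0
```

Request:
servo_tool(increments=[{"slide": [0,0,0],"dr": [0,0,0],"jaw": 1},{"slide": [0,0,0],"dr": [0,0,0],"jaw": 1},{"slide": [0,0,0],"dr": [0,0,0],"jaw": 1}])

```text
t: 7.3
tool_pos: [0.5149, -0.1798, 0.4312]
orientation: [-3.134, -0.221, -0.0]
force: [0.7, -0.4, -0.9]
opening: 0.0267
gripper_force: 15.0
```

```bash
python3 - <<'E'
from h import *
s=read_state();print(s['t'],s['tool_pos'],s['opening'],s['gripper_force'])
go([.5145,-.1805,.264],-82)
im,W=grab('side','side3.png')
it,Wt=grab('top','top3.png')
A=cv2.resize(im[130:345,200:400],(400,430),interpolation=3);B=cv2.resize(it[150:290,280:410],(400,430),interpolation=3)
cv2.imwrite('pics/c5.png',np.hstack([A,B])[:,:,::-1])
for n,w in(('side',W),('top',Wt)):
    m=(abs(w[...,0]-.5145)<.04)&(abs(w[...,1]+.1805)<.04)
    b=m&(w[...,2]>.14)&(w[...,2]<.232); P=w[b]
    print(n,len(P)); 
    if len(P)>10:
        print(P.min(0).round(4),P.max(0).round(4),P.mean(0).round(4))
        for lo,hi in((.15,.17),(.17,.19),(.19,.21),(.21,.232)):
            q=P[(P[:,2]>lo)&(P[:,2]<hi)]
            if len(q)>8: print(lo,len(q),q.mean(0).round(4),cv2.minAreaRect(q[:,:2].astype(np.float32)))
E
```

```text
7.3 [ 0.51489582 -0.17982875  0.43121333] 0.026731508522626266 14.99995082616806
tcp [ 0.5145 -0.1805  0.431 ] slide [-0.5  0.6  0.2] dr [-0.0002 -0.0003  0.0014] q [-0.43  -0.027  1.603  0.     1.565  1.   ]
side 1225
[ 0.4947 -0.1981  0.1452] [ 0.543  -0.1732  0.2319] [ 0.5164 -0.1916  0.1929]
0.15 245 [ 0.5159 -0.1924  0.1605] ((0.5167129039764404, -0.19219020009040833), (0.017966238781809807, 0.047330018132925034), 76.63016510009766)
0.17 271 [ 0.5164 -0.1918  0.18  ] ((0.5151493549346924, -0.1915852129459381), (0.02210531383752823, 0.04880188778042793), 72.06462860107422)
0.19 283 [ 0.5171 -0.1919  0.2001] ((0.5166975855827332, -0.19162830710411072), (0.01972721517086029, 0.04947478324174881), 74.83258056640625)
0.21 386 [ 0.5169 -0.1906  0.2219] ((0.5190457105636597, -0.18324244022369385), (0.04607047885656357, 0.024733856320381165), 7.433448314666748)
top 11
[ 0.4926 -0.1912  0.1502] [ 0.4948 -0.1719  0.1703] [ 0.4937 -0.182   0.1611]
0.15 10 [ 0.4936 -0.1819  0.1602] ((0.4935726821422577, -0.18157151341438293), (0.0005608077044598758, 0.01935788057744503), 5.667367935180664)
```

View pics/c5.png

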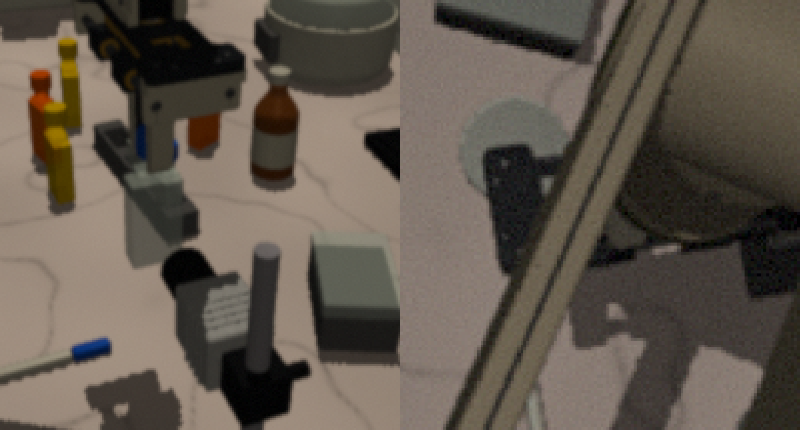

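The flask hangs upright in front of the lens with a broad face towards it. Seen from the side, the near face is at y≈-0.192, which is the centre minus 12 mm. The underside is at 0.145 and the yaw is ≈7.4°. All of this is within tolerance, so I'm handing in.

```bash
python3 -c "
from plant import *
print(close_job())"
```

```text
the job is handed in; nothing more can be done
None
```

I handed the job in with the tall flask held by its cap at 15 N, upright and steady, broad face square to the lens and about 70 mm in front of it. My last measurements put it within a few millimetres of the view point; the hand-in call returned no verdict.

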